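Weigh a brake disc on the hook scale

ROBOT

A 6-joint arm with a two-finger parallel gripper is mounted at the origin on a cart in front of the work surface, level with it; the furniture and walls round the work are solid. World frame = base frame: x ahead of the robot, y to its left, z up, the work surface at z = 0. Lengths are in m, angles in rad, forces in N, time in s.
With the tool pointing down it reaches from about 0.225 to 0.725 m from the base axis. Payload 3.1 kg.
Tool frame: the origin (TCP) lies midway between the tips of the shut fingers; the grasp point (between the pads) lies 19 mm behind it (ctrl.grip_point_offset is the distance from the TCP to the grasp point, in m); z points along the fingers, y is the line along which they close (so a half turn about z gives the same grasp; the last joint's range is limited). The gripper opens to 85 mm and grips with 20 to 120 N. Pads are 22 mm wide; open, the fingers measure 114 mm over their backs; the gripper's body (76 mm by 85 mm) begins 54 mm behind the grasp point. The pads swing forward as they close: fully open they stand 13 mm farther back than shut.
Start: joints at [-0.128, 0.048, 0.099, 1.622, 0, 1.443], TCP at [0.525, -0, 0.231] pointing down, gripper open.
Joint ranges: [-2.91, 2.91], [-0.99, 1.94], [-1.21, 1.42], [-2.12, 2.29], [-1.49, 1.47], [-3.14, 3.14]. Speed limits (rad/s): [2.79, 2.79, 3.14, 3.14, 3.14, 3.14].

INTERFACE

Orientations are given as a unit quaternion [w, x, y, z].
In Python, from plant import ctrl gives the robot as it stands. The module is installed in compiled form; this text tells all that it offers. Calls block until the motion is done:
- ctrl.goto(position, orientation): joint-space move of the TCP to a pose.
- ctrl.servo_line(position, attitude=None, v=0.15, force_limit=None): straight line of the TCP; attitude=None keeps the orientation; v is the mean speed in m/s. With force_limit (N) it stops when the force on the tool has changed by that much, and returns True; else False.
- ctrl.move_j(angles): joint-space move.
- ctrl.grip(opening, grip_force=None): finger opening in m; grip_force is the grip in N (None keeps the last); returns when the fingers have stopped.
- ctrl.pause(seconds).
- ctrl.solve_ik(position, orientation): joint angles nearest the present ones, or None.
- ctrl.observe(): the state.
- ctrl.read_camera(name): name is "scene" or "side" or "wrist"; returns a dict with "color" (480x640x3 uint8, red, green, blue), "camera_matrix" (3x3 intrinsics, pixels), "extrinsics" (4x4, takes a point from camera to world coordinates). Camera axes: x right, y up, looking along -z (the intrinsics and any distortion apply to the point x, -y, -z); pixel columns grow to the right and rows downward; lengths in m; the calibration is good to about 2 mm. A picture is of the moment at which its call begins. There is no depth.
A pose or a line that the arm cannot do raises ctrl.Unreachable and nothing moves.
- ctrl.close_job(): hands the job in; it is judged then, once.
The state is a dict: "t": time; "joints": joint angles; "joint_vel": joint speeds; "effort": joint torques, N m; "tcp_pos": TCP position; "orientation": TCP orientation; "ft_force": force on the tool from outside, world axes, zero at the start; "ft_torque": the same for the moment, N m; "grip_width": finger opening in m; "grasp_force": force on a finger pad.
Only numpy, scipy, OpenCV 4.12 (cv2) and the standard library are available. Lean on these libraries where they do the work, as an engineer would, in place of code of your own. Each camera call takes 0.05 s, during which the arm holds its last target. There are 200 camera calls.

TASK

Weigh the ventilated brake disc: switch the weighing indicator on by pressing its round key fully down, let it up, then zero it by pressing its oblong key fully down while the hook is still empty. Then lift the brake disc out of the drain rack by its rim and hang it through its bore on the J-hook of the weighing stand: set it down gently, since the load cell is delicate, and let go so that it hangs free and still behind the upturned tip. Leave the toothed ring gear standing in the rack.

Things in the scene. Friction and masses are not known exactly. Their poses are not given: they have to be found in the camera images.
- brake_disc: Ventilated drilled steel brake disc (wide ring), 184 mm across, 100 mm bore, 0.75 kg. Band of radius 62 to 92 mm is 14 mm thick; inner flange 8 mm thick, centred. Origin at its centre, x axis = disc axis. Stands upright in either place of the rack, rim top 197 mm above the bench, between thin pins that end 103 mm above the bench and 52 mm either side of its middle; lifts straight up.
- ring_gear: Toothed steel starter ring gear, a slender ring 184 mm across outside, 148 mm inside, 12 mm thick, 0.5 kg, standing upright in the other place of the rack, parallel to the disc and 96 mm from it. Origin at its centre, x along its axis. To be left standing.
- drain_rack: Steel-rod drain rack in a shallow tray, 210 x 150 x 18 mm, fixed. Origin at the centre of the tray's underside, x and y along its sides. The two upright places are at x = -48 and +48 mm; what stands in them has its plane at right angles to the rack's x.
- hook_seat (a point): Middle of the J-hook's level seat, on top of its flat bar (24 mm wide, 5 mm thick), 235 mm above the bench. x points along the hook from the open tip back to the load cell, y across the bar, z up. The seat runs from x = -34 to +54 mm; the tip in front rises 25 mm above it at x = -48 to -55 mm.
- hook: The bent flat-bar J-hook, fixed; origin on the bench below the middle of its seat, axes as the seat's. Behind x = +58 mm it rises to the load cell, a 26 mm square bar from x = 66 to 198 mm, top 30 mm above the seat (highest part of the stand), on a 40 mm column at x = 178 mm. Below the seat there is only a base plate 12 mm high.
- hook_tip (a point): Top of the upturned tip of the J-hook, 51 mm in front of the middle of the seat and 25 mm higher (260 mm above the bench).
- on_key_top (a point): Centre of the top of the indicator's round on key (32 mm across), 46 mm above the bench when up; pressed straight down 6 mm, 1.5 N to start, 5 N fully down. The indicator is a fixed grey box 116 x 160 mm; from about 25 mm behind the key centres (along this point's +x) its sloping display rises to 70 mm above the bench.
- zero_key_top (a point): Centre of the top of the indicator's oblong zero key (26 mm along its x, 50 mm along its y), 46 mm above the bench when up, 70 mm to the right (-y side) of the round key; same travel and spring.
- on_key (a joint): Travel of the round on key: 0 up, 0.006 m fully down; springs back.
- zero_key (a joint): Travel of the oblong zero key: 0 up, 0.006 m fully down; springs back.

How it is judged:
On the way, in this order (a step that is already met when the one before it is completed fails the run):
1. the round on key is pressed fully down, the oblong key left up (value of joint on_key above 0.0045 m and value of joint zero_key below 0.0015 m), for 0.05 s.
2. the oblong zero key is then pressed fully down, the round key being up again and the hook empty (value of joint zero_key above 0.0045 m and value of joint on_key below 0.0015 m and contact force between hook and anything else below 0.2 N), for 0.05 s.
3. the brake disc is lifted clear of the rack (height (world z) of brake_disc above 0.2 m and contact force between brake_disc and drain_rack below 0.1 N), for 0.1 s.
At the end, for the whole second after the job is handed in: The disc hangs still, by its bore, on the J-hook: centre 35 to 65 mm below the seat, within 25 mm sideways, 40 mm in front to 60 mm behind its middle, axis within 0.5 rad of the hook's, over 3 N on the hook; below 0.04 m/s and 0.5 rad/s. Both keys up. Ring gear within 30 mm of its start (z of brake_disc in the frame of hook_seat between -0.065 and -0.035 m and x of brake_disc in the frame of hook_seat between -0.04 and 0.06 m and y of brake_disc in the frame of hook_seat between -0.025 and 0.025 m and angle between the x axis of brake_disc and the x axis of hook_seat, either way round below 0.5 rad and contact force between brake_disc and hook above 3 N and linear speed of brake_disc below 0.04 m/s and angular speed of brake_disc below 0.5 rad/s and value of joint each of on_key, zero_key below 0.0015 m and distance of ring_gear from where it was at the start of the episode below 0.03 m); the robot touches nothing.
It fails at once if a key is pressed while the brake disc bears on the hook (contact force between brake_disc and hook above 1 N and value of joint any of on_key, zero_key above 0.003 m).
It fails at once if both keys are pressed at once (value of joint each of on_key, zero_key above 0.003 m).
It fails at once if the hook is struck, dropped on or pushed with more than 60 N (contact force between hook and anything else above 60 N).
It fails at once if the ring gear is knocked or taken out of its place (moved more than 60 mm) (distance of ring_gear from where it was at the start of the episode above 0.06 m).
It also fails if it takes over 62 s, if anything falls off the work surface, if the arm or the gripper's body presses on something with over 40 N, if the wrist force passes 120 N, or if a joint passes its speed limit or range.

## Working session

There is one attempt and no reset: what is moved stays moved. The work goes in short steps, each a Python script; the robot and the scene stay as the last script left them, time stands still between calls to the robot, and variables do not carry over. Pictures are saved under pics/ and viewed, at most 10 in all, crops included, and the job is handed in when it is done.

```bash
mkdir -p pics; python3 - <<'E'
from plant import ctrl
import cv2,numpy as np
for n in("scene","side","wrist"):
    c=ctrl.read_camera(n); cv2.imwrite(f"pics/{n}0.png",c["color"][:,:,::-1]); np.savez(f"{n}0.npz",**{k:c[k] for k in("color","camera_matrix","extrinsics")})
    print(n,c["camera_matrix"].round(1).tolist(),c["extrinsics"].round(3).tolist(),[k for k in c])
print(ctrl.observe(),ctrl.grip_point_offset)
E
```

```text
scene [[613.1, 0.0, 324.6], [0.0, 613.1, 230.1], [0.0, 0.0, 1.0]] [[-0.68, 0.5, -0.536, -0.294], [-0.733, -0.447, 0.512, 0.67], [0.016, 0.741, 0.671, 1.138], [0.0, 0.0, 0.0, 1.0]] ['color', 'camera_matrix', 'extrinsics']
side [[513.5, 0.0, 315.2], [0.0, 513.5, 239.6], [0.0, 0.0, 1.0]] [[0.882, 0.27, -0.386, 0.096], [-0.471, 0.538, -0.699, -0.754], [0.019, 0.799, 0.601, 0.776], [0.0, 0.0, 0.0, 1.0]] ['color', 'camera_matrix', 'extrinsics']
wrist [[332.0, 0.0, 321.7], [0.0, 332.0, 239.5], [0.0, 0.0, 1.0]] [[1.0, -0.001, 0.002, 0.525], [0.0, 0.956, 0.292, 0.076], [-0.002, -0.292, 0.956, 0.373], [0.0, 0.0, 0.0, 1.0]] ['color', 'camera_matrix', 'extrinsics']
{'t': 0.15, 'joints': array([-1.27783769e-01,  4.86033947e-02,  9.79201191e-02,  1.62198816e+00,
        4.49409887e-07,  1.44299316e+00]), 'joint_vel': array([-0.00034756, -0.00202771,  0.00250162,  0.00138956, -0.00023895,
       -0.00083769]), 'effort': array([ 1.92174317e-03, -3.39259207e+01,  3.20423770e+01,  1.53483648e-02,
       -7.92531455e-05, -2.20000692e-05]), 'tcp_pos': array([5.24516884e-01, 5.81265805e-05, 2.30355355e-01]), 'orientation': array([-7.42171832e-04,  7.07099614e-01,  7.07113327e-01, -5.72876053e-04]), 'ft_force': array([-0.81174732,  1.33014578,  0.46763856]), 'ft_torque': array([ 0.03145335, -0.02770432,  0.0055522 ]), 'grasp_force': 0.0, 'grip_width': 0.0853633961688345} 0.0187
```

View pics/scene0.png

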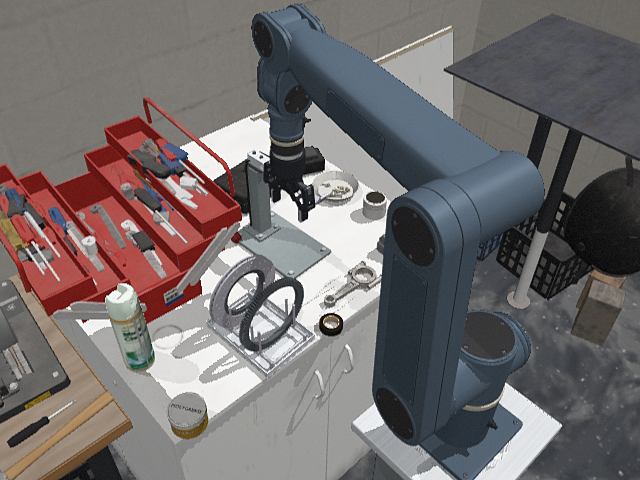

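View pics/side0.png

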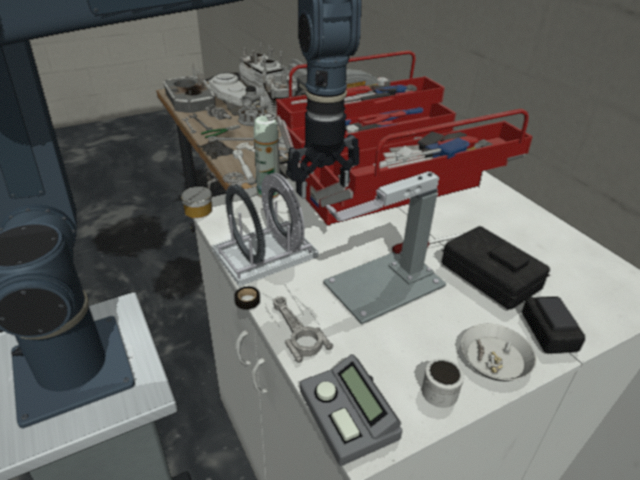

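The scene view is mostly blocked by the arm. The side view shows the round key at about (325,391), the oblong key at (345,424), the gear in front at (245,222), the disc behind at (285,215), and the hook at about (335–435, 180–215), partly behind the fingers. I'll measure the keys first.

```bash
cat > h.py <<'E'
import numpy as np,cv2
def load(n): return np.load(n+".npz")
def shot(ctrl,n,name):
    c=ctrl.read_camera(n); cv2.imwrite(f"pics/{name}.png",c["color"][:,:,::-1]); np.savez(f"{name}.npz",**c); return c
def ray(c,uv):
    K,E=c["camera_matrix"],c["extrinsics"]; d=np.linalg.solve(K,[uv[0],uv[1],1]); d=E[:3,:3]@np.array([d[0],-d[1],-d[2]])
    return E[:3,3],d/np.linalg.norm(d)
def onz(c,uv,z):
    o,d=ray(c,uv); return o+d*(z-o[2])/d[2]
def proj(c,p):
    E=c["extrinsics"]; q=E[:3,:3].T@(np.asarray(p)-E[:3,3]); v=c["camera_matrix"]@np.array([q[0],-q[1],-q[2]]); return v[:2]/v[2]
def tri(c1,u1,c2,u2):
    o1,d1=ray(c1,u1);o2,d2=ray(c2,u2); t=np.linalg.lstsq(np.c_[d1,-d2],o2-o1,rcond=None)[0]
    a,b=o1+d1*t[0],o2+d2*t[1]; return (a+b)/2,np.linalg.norm(a-b)
def down(yaw):
    "tool pointing down, finger line (tool y) along world angle yaw"
    from scipy.spatial.transform import Rotation as R
    y=np.array([np.cos(yaw),np.sin(yaw),0]);z=np.array([0,0,-1.]);x=np.cross(y,z)
    q=R.from_matrix(np.c_[x,y,z]).as_quat(); return q[[3,0,1,2]]
E
python3 - <<'E'
from h import *
c=load("side0"); im=c["color"]; hsv=cv2.cvtColor(im,cv2.COLOR_RGB2HSV)
m=((hsv[...,2]>150)&(hsv[...,1]<60)).astype(np.uint8); m[:,:305]=0;m[:375]=0;m[:,385:]=0
n,l,s,ce=cv2.connectedComponentsWithStats(m)
for i in range(1,n):
    if s[i,4]>80: print(s[i],ce[i],onz(c,ce[i],.046))
cv2.imwrite("pics/crop1.png",cv2.resize(im[120:300,180:460,::-1],None,fx=2.8,fy=2.8,interpolation=cv2.INTER_CUBIC))
E
```

```text
[371 375  14  22 173] [379.6416185  382.45086705] [ 0.4709873  -0.31731831  0.046     ]
[317 382  18  17 241] [325.75103734 389.61825726] [ 0.38073696 -0.28753134  0.046     ]
[333 409  26  30 435] [345.26666667 423.28505747] [ 0.37718904 -0.35851879  0.046     ]
[344 448  41  32 922] [367.56616052 466.8340564 ] [ 0.36926105 -0.4368975   0.046     ]
```

View pics/wrist0.png

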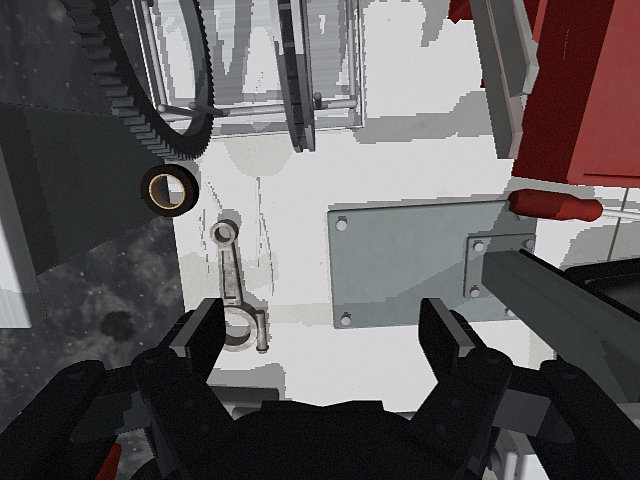

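The two keys measure 71 mm apart (70 expected). Next I'll rise, press both keys and take new views with the arm clear.

```bash
python3 - <<'E'
from h import *
from plant import ctrl
on=np.array([.3807,-.2875]);ze=np.array([.3772,-.3585]); q=down(1.52)
p=ctrl.observe()["tcp_pos"]
ctrl.servo_line([p[0]-.04,p[1],.40],v=.3)
ctrl.goto([*on,.20],q)
ctrl.grip(0.0,60)
for k in(on,ze):
    ctrl.servo_line([*k,.075],v=.25)
    ctrl.servo_line([*k,.053],v=.1)
    hit=ctrl.servo_line([*k,.0375],v=.03,force_limit=9)
    ctrl.pause(.15); o=ctrl.observe(); print(hit,o["tcp_pos"],o["ft_force"],o["t"])
    ctrl.servo_line([*k,.075],v=.15)
ctrl.servo_line([*ze,.2],v=.3)
ctrl.grip(.085)
shot(ctrl,"scene","scene1");shot(ctrl,"side","side1");shot(ctrl,"wrist","wrist1");print(ctrl.observe()["t"])
a=cv2.imread("pics/scene1.png")[150:400,130:400];b=cv2.imread("pics/side1.png")[130:330,180:460]
cv2.imwrite("pics/sc1.png",cv2.resize(a,None,fx=2.4,fy=2.4));cv2.imwrite("pics/sd1.png",cv2.resize(b,None,fx=2.8,fy=2.8))
E
```

```text
True [ 0.38155848 -0.288344    0.0400534 ] [-1.78567171  1.615251    6.09777253] 5.175
True [ 0.37796846 -0.35919071  0.04005303] [-0.11170758  0.24653427  5.96212126] 7.0083
8.9
```

View pics/sc1.png

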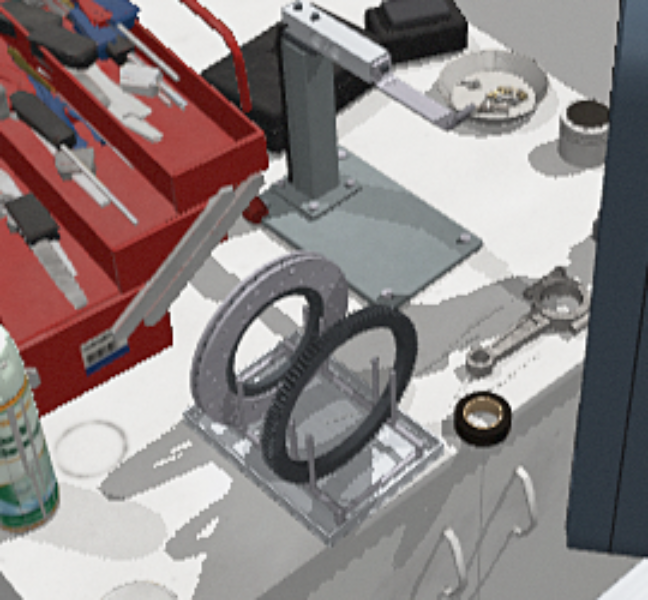

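View pics/sd1.png

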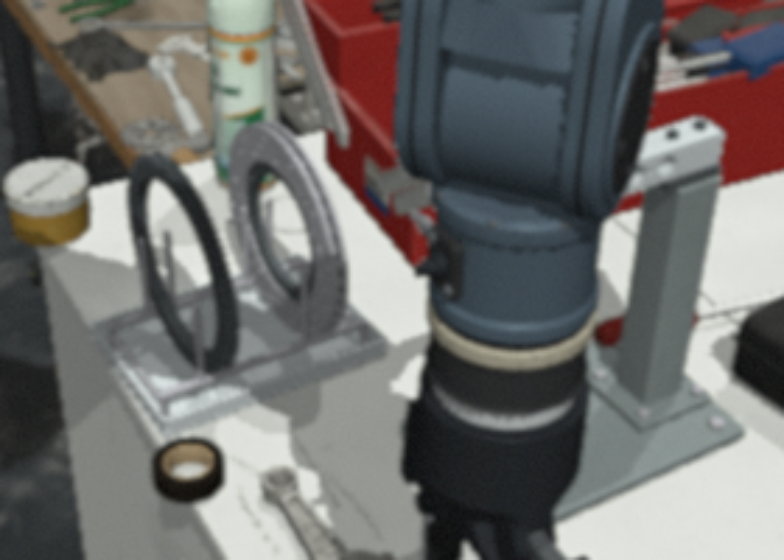

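Both keys went fully down (z = 0.040) and the arm is clear of them. The scene crop shows the load cell running from (285,10) to (390,75), the seat to (440,115) and the tip at about (457,115). The disc's bore centre is near (277,342) and the gear's near (340,392). Next I'll triangulate roughly, then refine from wrist views overhead.

```bash
python3 - <<'E'
from h import *
from plant import ctrl
A,B,B0=load("scene1"),load("side1"),load("side0")
s=lambda x,y:(130+x/2.4,150+y/2.4); d=lambda x,y:(180+x/2.8,130+y/2.8)
D,e1=tri(A,s(277,342),B,d(285,230)); G,e2=tri(A,s(340,392),B,d(183,262)); print("disc",D,e1,"gear",G,e2)
tip=onz(A,s(457,115),.26);cell=onz(A,s(290,5),.265);celf=onz(A,s(383,68),.265);print("tip",tip,"cell",cell,celf)
v=cell-tip;print("ang",np.arctan2(v[1],v[0]))
ctrl.servo_line([.37,-.3585,.36],v=.4)
h=tip[:2]+[.04,0]
ctrl.goto([*(h+[-.03,.0]),.40],down(0)); shot(ctrl,"wrist","w2")
ctrl.goto([D[0],D[1],.34],down(0)); shot(ctrl,"wrist","w3")
print(ctrl.observe()["t"])
cv2.imwrite("pics/w23.png",np.vstack([cv2.imread("pics/w2.png")[:300],cv2.imread("pics/w3.png")[:300]]))
E
```

```text
disc [0.50345808 0.15476764 0.10325155] 0.008395505944037988 gear [0.41273841 0.15054079 0.10418363] 0.003341003151034029
tip [ 0.49354816 -0.06711258  0.26      ] cell [ 0.7344381  -0.05575212  0.265     ] [ 0.59033251 -0.05808365  0.265     ]
ang 0.047125445460316266
12.3333
```

View pics/w23.png

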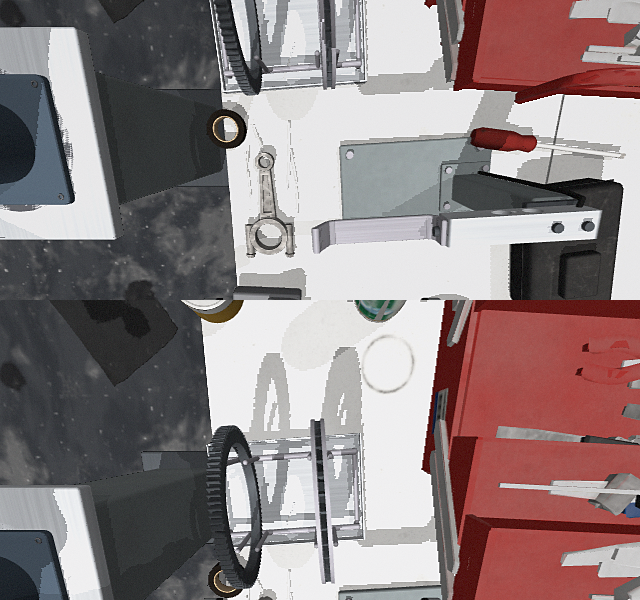

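The top half (hook) shows the tip at column ~315, the seat over columns 330–435 and rows 218–243, and the cell from 442 to 602. In the bottom half, the disc is nearly edge-on, from (317,420) to (328,580). I'll zoom in for sub-pixel edges.

```bash
python3 - <<'E'
from h import *
a=cv2.imread("pics/w2.png")[200:265,300:460];b=cv2.imread("pics/w3.png")[110:290,270:370]
a=cv2.resize(a,None,fx=3.2,fy=3.2,interpolation=cv2.INTER_NEAREST);b=cv2.resize(b,None,fx=2.8,fy=2.8,interpolation=cv2.INTER_NEAREST)
o=np.zeros((504,792,3),np.uint8);o[:a.shape[0],:a.shape[1]]=a;o[:,512:792]=b;cv2.imwrite("pics/z.png",o)
g=cv2.cvtColor(cv2.imread("pics/w3.png"),cv2.COLOR_BGR2GRAY)
for r in(122,130,150,170,200,230,260,270,278):print(r,g[r,304:340].tolist())
E
```

```text
122 [240, 239, 238, 240, 242, 254, 166, 105, 107, 114, 79, 58, 54, 55, 47, 37, 89, 113, 110, 100, 165, 189, 188, 189, 187, 186, 180, 181, 184, 185, 181, 184, 181, 183, 181, 179]
130 [189, 188, 187, 186, 194, 199, 142, 115, 119, 127, 94, 51, 45, 53, 45, 34, 55, 127, 125, 118, 115, 187, 191, 189, 187, 187, 185, 184, 185, 184, 183, 185, 182, 184, 182, 183]
150 [233, 235, 236, 237, 240, 241, 247, 169, 155, 161, 167, 109, 41, 34, 35, 28, 23, 10, 161, 161, 156, 156, 150, 129, 129, 128, 114, 111, 115, 114, 122, 122, 126, 135, 135, 145]
170 [226, 224, 225, 223, 224, 224, 226, 230, 187, 182, 179, 182, 138, 49, 22, 21, 26, 26, 13, 91, 184, 185, 180, 182, 176, 173, 175, 173, 174, 167, 162, 243, 242, 240, 240, 244]
200 [229, 228, 230, 231, 230, 229, 231, 230, 231, 233, 213, 208, 211, 221, 154, 69, 53, 57, 63, 61, 49, 127, 217, 218, 218, 218, 176, 171, 172, 173, 170, 169, 167, 168, 169, 169]
230 [214, 213, 216, 221, 197, 193, 199, 213, 211, 216, 231, 90, 182, 231, 229, 234, 202, 114, 106, 91, 93, 90, 55, 133, 227, 225, 226, 243, 106, 70, 80, 72, 86, 119, 116, 144]
260 [232, 231, 231, 231, 229, 239, 239, 239, 240, 239, 239, 240, 239, 241, 247, 203, 192, 194, 219, 121, 53, 54, 62, 61, 45, 121, 204, 203, 196, 211, 240, 241, 239, 239, 240, 240]
270 [240, 239, 239, 240, 239, 240, 239, 240, 240, 240, 239, 240, 239, 239, 241, 247, 197, 186, 197, 211, 88, 58, 69, 67, 71, 50, 159, 198, 194, 185, 232, 240, 241, 240, 240, 239]
278 [240, 240, 240, 240, 238, 239, 239, 240, 239, 238, 239, 240, 239, 239, 239, 241, 248, 190, 180, 186, 202, 91, 91, 81, 77, 73, 91, 174, 178, 174, 194, 243, 241, 240, 240, 239]
```

View pics/z.png

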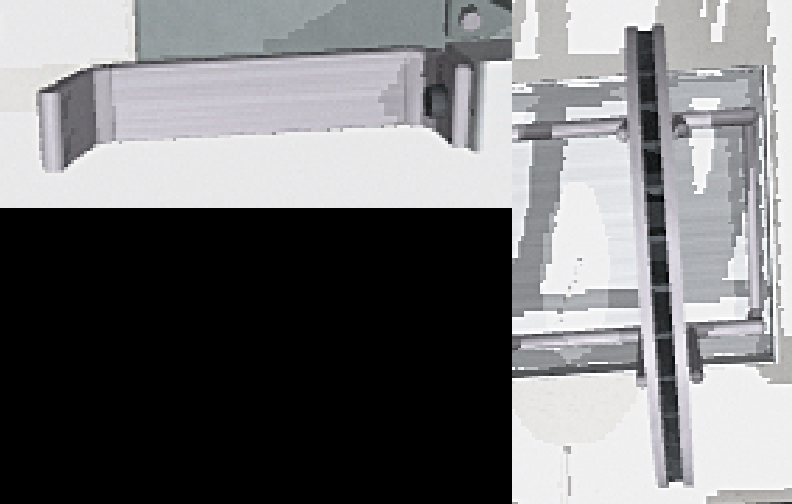

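The disc's dark vent channel gives the mid-plane line cleanly. The hook tip's top face is centred at pixel ~(316.9,240.9), and the seat ends at (333.8,232.3) and (431.2,227.3).

```bash
python3 - <<'E'
from h import *
c=load("w2"); a=onz(c,(333.75,232.3),.235);b=onz(c,(431.2,227.3),.235);t=onz(c,(316.9,240.9),.26)
v=b-a;print("seat",a,b,np.linalg.norm(v),"yaw",np.arctan2(v[1],v[0]),"tip",t)
u=v/np.linalg.norm(v);print("seat mid from ends",a+u*.034,b-u*.054,"from tip",t+u*.0515)
c=load("w3")
f=onz(c,(316.6,119),.105);n=onz(c,(328.2,283),.105);w=f-n
print("disc ends",f,n,np.linalg.norm(w),"mid",(f+n)/2,"axis yaw",np.arctan2(-w[0],w[1]))
m=(f+n)/2
for r,col in((150,318.4),(200,321.8),(230,324)):
    p=onz(c,(col,r),.197);print(p, "plane offset",(p-m)[:2]@np.array([w[1],-w[0]])/np.hypot(w[0],w[1]))
print(onz(c,(321.8,200),.197)-0, proj(c,[*m[:2],.197]))
# rack tray edges z~.018
k=lambda x,y:(270+(x-512)/2.8,110+y/2.8)
print(onz(c,k(765,67),.018),onz(c,k(775,360),.018))
E
```

```text
seat [ 0.5150499  -0.07870207  0.235     ] [ 0.60827415 -0.07366398  0.235     ] 0.09336027949687425 yaw 0.053990167825372234 tip [ 0.49921169 -0.07961394  0.26      ]
seat mid from ends [ 0.54900036 -0.07686729  0.235     ] [ 0.55435283 -0.07657803  0.235     ] from tip [ 0.55063665 -0.0768348   0.26      ]
disc ends [0.49891193 0.24857378 0.105     ] [0.51244624 0.05672291 0.105     ] 0.19232767150729865 mid [0.50567909 0.15264835 0.105     ] axis yaw 0.07042932196721131
[0.50152094 0.21960773 0.197     ] plane offset 0.0005641656120026782
[0.50435605 0.17752583 0.197     ] plane offset 0.0004308980223530347
[0.50632513 0.15042427 0.197     ] plane offset 0.0004879338152949325
[0.50435605 0.17752583 0.197     ] [323.2815054  227.59893061]
[0.55616153 0.2341702  0.018     ] [0.56638124 0.08797021 0.018     ]
```

The measurements agree: the disc centre is (0.506, 0.153) with axis yaw 0.07, and its plane is consistent within 0.5 mm. The seat middle is (0.551, −0.077) with yaw 0.054, and seat length and tip agree within 5 mm. Now I'll grasp and lift.

```bash
python3 - <<'E'
from h import *
from plant import ctrl
q=down(.07);D=[.5058,.153]
ctrl.grip(.05)
ctrl.goto([*D,.26],q)
ctrl.servo_line([*D,.166],v=.1,force_limit=10)
ctrl.grip(0,80); o=ctrl.observe(); print(o["tcp_pos"],o["grip_width"],o["grasp_force"],o["ft_force"],o["t"])
if .010<o["grip_width"]<.018:
    f0=o["ft_force"]
    ctrl.servo_line([*D,.375],v=.12); ctrl.pause(.2); o=ctrl.observe()
    print(o["tcp_pos"],o["grip_width"],o["grasp_force"],o["ft_force"]-f0,o["t"])
    ctrl.servo_line([.44,.08,.375],v=.2)
    ctrl.servo_line([.44,-.083,.375],down(.054),v=.2); ctrl.pause(.3)
    shot(ctrl,"side","side4");shot(ctrl,"scene","scene4");o=ctrl.observe();print(o["tcp_pos"],o["ft_force"],o["grip_width"],o["t"])
E
```

```text
[0.50600582 0.15304279 0.16683473] 0.01296963484391616 78.78551780774387 [-0.93941943 -0.72676629  3.51137962] 14.7
[0.50561578 0.15298014 0.37451532] 0.012629790286922632 78.36412411881611 [  1.14376196   0.67554238 -12.65291588] 16.7917
[ 0.44000527 -0.08252359  0.37510099] [-0.28819233 -0.34495616 -8.97138763] 0.012442618890977575 18.8
```

View pics/side4.png

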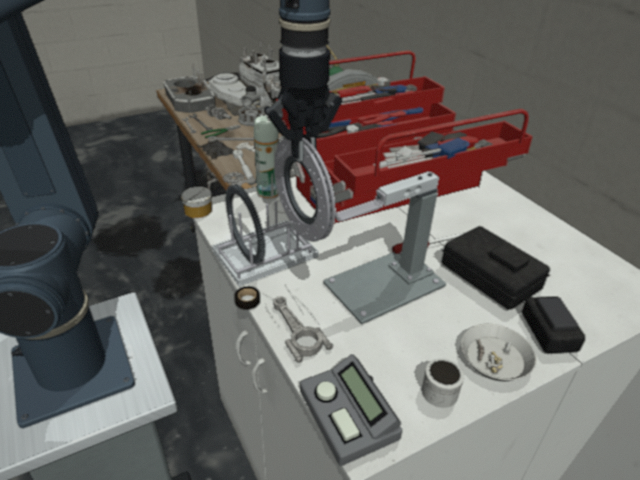

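The disc is held upright in front of the hook, with its bore centre near (305,188), and the gear is still standing. I'll check that against the prediction, then descend and thread it on with force guards.

```bash
python3 - <<'E'
from h import *
from plant import ctrl
c=load("side4"); print(proj(c,[.44,-.0825,.314]))
u=np.array([np.cos(.054),np.sin(.054)]);S=np.array([.5513,-.0768]);q=down(.054)
at=lambda x,z:[*(S+u*x),z]
ctrl.servo_line(at(-.11,.284),q,v=.12,force_limit=10)
ctrl.servo_line(at(-.075,.284),v=.08); ctrl.pause(.2)
shot(ctrl,"side","side5");shot(ctrl,"scene","scene5");print(proj(load("side5"),[*(S-u*.075),.223]),ctrl.observe()["t"])
a=cv2.imread("pics/side5.png")[110:310,220:460];b=cv2.imread("pics/scene5.png")[120:320,180:400]
cv2.imwrite("pics/z5.png",np.hstack([cv2.resize(a,(400,333)),cv2.resize(b,(367,333))]))
E
```

```text
[302.88690321 190.27373432]
[319.78454334 227.38509996] 20.5917
```

View pics/z5.png

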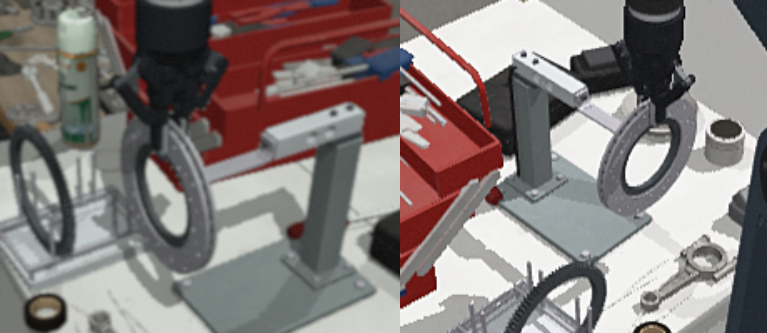

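The prediction and picture agree within 3 px, and the disc stands square in front of the tip. Now I'll thread it on and set it down.

```bash
python3 - <<'E'
from h import *
from plant import ctrl
u=np.array([np.cos(.054),np.sin(.054)]);S=np.array([.5513,-.0768])
at=lambda x,z:[*(S+u*x),z]
hit=ctrl.servo_line(at(.006,.284),v=.05,force_limit=6); print("advance hit",hit,ctrl.observe()["tcp_pos"],ctrl.observe()["ft_force"])
if not hit:
    ctrl.pause(.3)
    ctrl.servo_line(at(.006,.256),v=.05)
    hit=ctrl.servo_line(at(.006,.236),v=.015,force_limit=6); ctrl.pause(.3);o=ctrl.observe();print("down hit",hit,o["tcp_pos"],o["ft_force"],o["t"])
shot(ctrl,"side","side6")
E
```

```text
advance hit False [ 0.55706561 -0.07648006  0.28413133] [-0.02729094 -0.74226346 -8.57848039]
down hit True [ 0.55735407 -0.07640038  0.24864019] [0.51248031 0.3162993  7.27449623] 24.3417
```

Contact came at the expected height (within 3 mm) and the disc is borne by the hook. Releasing.

```bash
python3 - <<'E'
from h import *
from plant import ctrl
ctrl.grip(.045); p=ctrl.observe()["tcp_pos"]
ctrl.servo_line([p[0],p[1],.34],v=.08)
ctrl.servo_line([p[0]-.1,p[1]+.12,.42],v=.2)
ctrl.pause(2)
a=shot(ctrl,"side","s7");ctrl.pause(.5);b=shot(ctrl,"side","s8");d=shot(ctrl,"scene","sc8")
r=(slice(120,320),slice(250,460));print("motion",cv2.absdiff(a["color"][r],b["color"][r]).max(),ctrl.observe()["t"])
cv2.imwrite("pics/z8.png",np.hstack([cv2.resize(b["color"][110:310,220:460,::-1],(400,333)),cv2.resize(d["color"][120:320,180:400,::-1],(367,333))]))
E
```

```text
motion 27 29.825
```

View pics/z8.png

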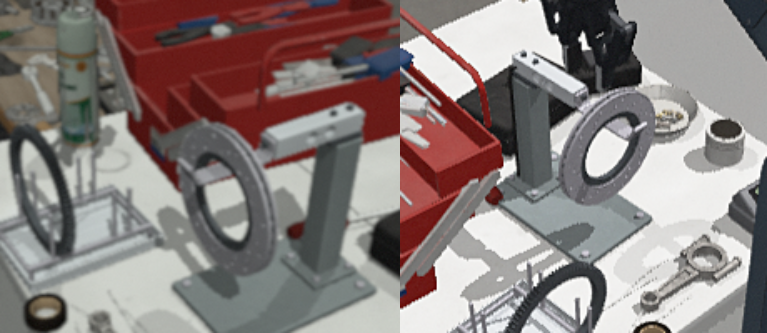

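The disc hangs on the seat behind the tip, the gear stands in the rack and the gripper is clear. I'll let it settle a little longer, then hand in.

```bash
python3 - <<'E'
from plant import ctrl
ctrl.pause(5); print(ctrl.close_job())
E
```

```text
the job is handed in; nothing more can be done
None
```

I switched the indicator on and zeroed it, then hung the brake disc by its bore on the J-hook behind the tip, left the ring gear standing in the rack, and handed the job in at about 35 s; no verdict was returned.

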